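# Rock the sorter gate over and feed the capsules down the other chute

## Robot

A 6-joint arm with a two-finger parallel gripper is mounted at the origin on the work surface. World frame = base frame: x ahead of the robot, y to its left, z up, the work surface at z = 0. Lengths are in m, angles in rad, forces in N, time in s.
With the tool pointing down it reaches from about 0.35 to 0.975 m from the base axis. Payload 4.9 kg.
Tool frame: the origin (TCP) lies at the very end of the fingers, on their centre line; the grasp point (between the pads) lies behind it (manip.pinch_z is the y of the grasp point in the tool frame, in m); y points along the fingers, x is the direction in which the jaws open and shut, and the axes are right-handed (so a half turn about y gives the same grasp; the last joint's range is limited). The gripper opens to 85 mm and grips with 20 to 120 N. Pads are 22 mm wide; open, the fingers measure 114 mm over their backs; the gripper's body (76 mm by 85 mm) begins 54 mm behind the grasp point. The pads swing forward as they close: fully open they stand 13 mm farther back than shut.
Start: joints at [1.082, 0.053, 1.613, -0, 1.476, -0.119], TCP at [0.226, 0.583, 0.231] pointing down, gripper open.
Joint ranges: [-3.01, 3.01], [-1.01, 2.22], [0.06, 2.58], [-1.02, 4.17], [0.09, 2.62], [-3.14, 3.14]. Speed limits (rad/s): [2.57, 2.57, 3.14, 3.14, 3.14, 3.14].

## Interface

Orientations are given as a unit quaternion [w, x, y, z].
In Python, from plant import manip gives the robot as it stands.
- The arm moves only by the tool drive_tool, never from a script. Its argument "motion" is a list of rows, each a list of 3 entries, a list of its own where there are three numbers: the shift along the tool's x, y, z in units of 25 mm (1.0 is 25 mm), then the turn, a rotation vector about the tool's x, y, z in units of 5 degrees (1.0 is 5 degrees), then the closure, from -1 (fully open) to 1 (shut). A call has 1 to 12 rows; each row shifts and turns the commanded pose from where the row before left it, along the tool's axes as they then stand; what a row does not reach is not made up. A row lasts 1/10 s, in which the tool goes at most 50 mm and 8.59 degrees, less where a joint would pass 70% of its speed; a pose out of reach is approached as far as the arm can. A call is refused whole if a number of a shift passes 1 or a number of a turn 1, either way. A call with a gripper value outside its range is refused whole. The fingers move at their own pace and stop on an object; the grip force is fixed at half the most. Time passes only in rows, so rows that do not move let the fingers close. It gives the time, the measured TCP pose, the force and the opening at its end, in the units of the state.
- manip.state(): the state, without advancing time (a new reading comes with each control period).
- manip.grab_frame(name): name is "side" or "top" or "wrist"; returns a dict with "img" (420x560x3 uint8, blue, green, red), "range_z" (420x560 float32, m along the optical axis (not along the pixel's ray), 0 where there is no reading), "camera_matrix" (3x3 intrinsics, pixels), "world_from_camera" (4x4, takes a point from camera to world coordinates); the wrist camera has in their place "T_tool_cam" (4x4, takes a point from camera to tool coordinates, whose origin is the TCP and whose axes are the tool frame's). Camera axes: x right, y down, z forward; pixel columns grow to the right and rows downward; lengths in m; the calibration is good to about 2 mm. The wrist camera is an equidistant fisheye: a pixel r from the principal point sees the ray r / f radians off the axis. A picture is of the moment at which its call begins: read the wrist's pose just before it.
- manip.job_done(): hands the job in, once; it reports no verdict.
The state is a dict: "time": time; "joint_pos": joint angles; "joint_vel": joint speeds; "joint_efforts": joint torques, N m; "tool_pos": TCP position; "tool_rot": TCP orientation; "contact_force": force on the tool from outside, world axes, zero at the start; "ft_torque": the same for the moment, N m; "gripper_width": opening from 0.0 (shut) to 1.0 (fully open).
Only numpy, scipy, OpenCV 4.12 (cv2) and the standard library are available. Lean on these libraries where they do the work, as an engineer would, in place of code of your own. Each camera call takes 0.05 s, during which the arm holds its last target. There are 200 camera calls.

## Task

The sorter's cream seesaw gate is tipped to one side; push down its raised blue pad so that it rocks over its pivot and rests tipped to the other side. Then press the red key all the way down and keep it down until all three waiting yellow sauce capsules have rolled off the ramp, so that they run over the gate, down that other chute and into its tray; then let the key come back up. Only push: do not touch the capsules, and leave everything else on the table where it stands.

Things in the scene. Friction and masses are not known exactly. Their poses are not given: they have to be found in the camera images.
- sorter: Fixed tabletop sorter. Origin on the table below the gate's pivot; z up, x from the gate back along the feed ramp (away from the robot), y left. In its frame (mm): ramp 52 wide along y=0 comes down at 11.5 deg from x=222 (wall tops 205 high) to x=26 (165 high), ending over the gate's middle. At y=+-109 to +-190 fixed aluminium chutes slope from the gate's ends into the trays.
- tray_blue: Blue open tray, fixed, 130 (x) by 160 (y) mm, 50 high, walls 4 mm, under the end of the left or the right chute (either), centred at y = +272 or -272 mm in the sorter frame. Origin under its centre.
- tray_white: White tray, same size, under the other chute. Origin under its centre.
- gate (a joint): Cream seesaw trough, 210 x 62 mm, on a level pivot along sorter x, 92 mm above the table. Top-heavy (dark steel weight at its front), rests at either stop: +0.26 rad = left (+y) end raised, feeds the right (-y) chute; -0.26 = right end raised, feeds the left chute. Starts at one or the other. 0 is level: pushed past it, it falls over by itself. Under 2 N at a pad rocks it.
- pad_left (a point): Centre of the pressing area on top of the gate's left blue push pad: a plate 72 mm (sorter x) by 36 mm (y), 6 thick, sticking out 70 mm from the gate's front (robot) side, 82 mm left of the pivot. The point lies 78 mm in front (-x) of the sorter's origin; about 133 mm above the table when raised, 90 mm when lowered.
- pad_right (a point): The same for the right blue push pad (82 mm to the right, -y, of the pivot).
- key (a joint): Travel of the red release key: 0 up, 0.024 m fully down (straight down). Pressing it sinks the red stop blade that holds back the capsules on the ramp; it must be down at least 20 mm to let them pass. Spring: about 1 N to start, 5 N fully down; comes back up when let go. The three capsules take about 2 s to roll out.
- key_top (a point): Centre of the top face of the red release key: round cap 32 mm across, 208 mm above the table when up, on a stem at x = 70, y = -75 mm in the sorter frame, to the right of the ramp; nothing near it is higher than 205 mm.
- capsule1: Yellow hard plastic ball, 36 mm across, about 35 g; origin at its centre. First of the queue at the stop blade on the ramp (centre 86 mm behind the pivot at the start).
- capsule2: Same, second in the queue (36 mm behind the first).
- capsule3: Same, third in the queue.
- jar: Bystander: small amber glass jar, 48 mm across, 65 high, in front of the left chute. Origin under its centre.
- can: Bystander: aluminium can, 52 mm across, 75 high, in front of the right chute. Origin under its centre.
- sauce_bottle: Bystander: white bottle with red cap, 56 mm across, 150 high, behind the left chute. Origin under its centre.
- label_roll: Bystander: roll of paper labels, 76 mm across, 40 high, behind the right chute. Origin under its centre.
- brush: Bystander: brush 150 mm long lying just in front of the gate. Origin under its middle.
- tub: Bystander: small white lidded sauce tub, 40 mm across, 45 high, close to the left of the feed ramp. Origin under its centre.
Mind the look-alikes: they are no part of the job. What is shaped like the capsule2 but purple or turquoise is not meant.

How it is judged:
On the way, in this order (a step that is already met when the one before it is completed fails the run):
1. the gate rests tipped to its other side, with all capsules still waiting on the ramp (distance of pad_left from where it was at the start of the episode above 0.024 m and (value of joint gate below -0.2 rad or value of joint gate above 0.2 rad) and x of each of capsule1, capsule2, capsule3 in the frame of sorter above 0.07 m), for 0.2 s.
2. all three capsules have rolled off the ramp over the gate, the red key still held down (distance of pad_left from where it was at the start of the episode above 0.024 m and (value of joint gate below -0.2 rad or value of joint gate above 0.2 rad) and value of joint key above 0.012 m and x of each of capsule1, capsule2, capsule3 in the frame of sorter below 0.05 m), for 0.05 s.
At the end, for the whole second after the job is handed in: The gate rests tipped to the side opposite to its start (beyond 0.2 rad), the key is back up (within 4 mm), and all three capsules lie still (under 0.05 m/s), below the rim, in the tray of the chute that the gate now feeds (distance of pad_left from where it was at the start of the episode above 0.024 m and ((value of joint gate above 0.2 rad and y of capsule1 in the frame of sorter between -0.352 and -0.19 m and x of capsule1 in the frame of sorter between -0.066 and 0.066 m and z of each of capsule1, capsule2, capsule3 in the frame of sorter below 0.05 m and linear speed of each of capsule1, capsule2, capsule3 below 0.05 m/s and y of capsule2 in the frame of sorter between -0.352 and -0.19 m and x of capsule2 in the frame of sorter between -0.066 and 0.066 m and y of capsule3 in the frame of sorter between -0.352 and -0.19 m and x of capsule3 in the frame of sorter between -0.066 and 0.066 m) or (value of joint gate below -0.2 rad and y of capsule1 in the frame of sorter between 0.19 and 0.352 m and x of capsule1 in the frame of sorter between -0.066 and 0.066 m and z of each of capsule1, capsule2, capsule3 in the frame of sorter below 0.05 m and linear speed of each of capsule1, capsule2, capsule3 below 0.05 m/s and y of capsule2 in the frame of sorter between 0.19 and 0.352 m and x of capsule2 in the frame of sorter between -0.066 and 0.066 m and y of capsule3 in the frame of sorter between 0.19 and 0.352 m and x of capsule3 in the frame of sorter between -0.066 and 0.066 m)) and value of joint key below 0.004 m); the robot touches nothing.
It fails at once if a capsule is touched by the robot (contact force between any of the fingers, the arm and capsule1 above 0.3 N or contact force between any of the fingers, the arm and capsule2 above 0.3 N or contact force between any of the fingers, the arm and capsule3 above 0.3 N).
It fails at once if a capsule is lifted above the ramp (height (world z) of any of capsule1, capsule2, capsule3 above 0.23 m).
It fails at once if a bystander is moved more than 20 mm (distance of any of jar, can, sauce_bottle, label_roll, brush, tub from where it was at the start of the episode above 0.02 m).
It also fails if it takes over 38 s, if anything falls off the work surface, if the arm or the gripper's body presses on something with over 40 N, if the wrist force passes 120 N, or if a joint passes its speed limit or range.

## Working session

There is one attempt and no reset: what is moved stays moved. The work goes in short steps, Python scripts to look and compute and a tool call to move; the robot and the scene stay as the last step left them, time stands still between calls to the robot, and variables do not carry over. Pictures are saved under pics/ and viewed, about 8 in all and at most 12, crops included, and the job is handed in when it is done.

Besides the shell and the picture viewer there is one more tool, called after "Call:" by a JSON object that holds its "name" and its "arguments", one argument or row to a line. drive_tool: Moves the arm, as the interface text tells. Its arguments: {"type":"object","properties":{"motion":{"type":"array","items":{"type":"array"}}},"required":["motion"]}

```bash
mkdir -p pics; cat > h.py <<'E'
import numpy as np, cv2
from plant import manip
def cloud(f):
    z=f["range_z"]; K=f["camera_matrix"]; v,u=np.indices(z.shape)
    p=np.stack([(u-K[0,2])/K[0,0]*z,(v-K[1,2])/K[1,1]*z,z,np.ones_like(z)],-1)
    P=(p@np.array(f["world_from_camera"]).T)[...,:3]; P[z<=0]=np.nan
    return P
E
python3 - <<'E'
from h import *
s=manip.state(); print(s, manip.pinch_z)
a=[]
for n in("side","top"):
    f=manip.grab_frame(n); cv2.imwrite(f"pics/{n}0.png",f["img"]); np.savez(f"{n}0.npz",**f)
    P=cloud(f); h=cv2.cvtColor(f["img"],cv2.COLOR_BGR2HSV).astype(int)
    H,S,V=h[...,0],h[...,1],h[...,2]
    for c,m in dict(red=((H<8)|(H>172))&(S>150)&(V>80),blue=(H>100)&(H<125)&(S>120)&(V>60),yellow=(H>20)&(H<35)&(S>130)&(V>100)).items():
        k,l,st,ce=cv2.connectedComponentsWithStats(m.astype(np.uint8))
        for i in range(1,k):
            if st[i,4]>25: q=P[l==i]; print(n,c,st[i],np.round(np.nanmedian(q,0),3),np.round(np.nanmin(q,0),3),np.round(np.nanmax(q,0),3))
E
```

```text
{'time': 0.0, 'joint_pos': array([ 1.08197054e+00,  5.33607504e-02,  1.61430208e+00,  1.22618024e-05,
        1.47601484e+00, -1.19005660e-01]), 'joint_vel': array([ 0.00024128, -0.00214025,  0.00085272,  0.00198196,  0.00013192,
       -0.00190198]), 'joint_efforts': array([-1.94888678e-03, -3.93687665e+01, -3.70172918e+01, -2.06074205e-04,
        7.02439065e-03,  3.12659074e-05]), 'tool_pos': array([0.22560646, 0.58218492, 0.23005579]), 'tool_rot': array([-0.58306783,  0.58374293,  0.39889142, -0.40020212]), 'contact_force': array([ 0.09407416, -0.27065611, -0.03384719]), 'ft_torque': array([0.00614621, 0.01861967, 0.00750234]), 'gripper_width': 0.9975781902219101} -0.0187
side red [277 187   8  10  70] [0.621 0.123 0.148] [0.611 0.113 0.135] [0.631 0.142 0.153]
side red [288 219   8  10  40] [ 0.613 -0.027  0.166] [ 0.608 -0.046  0.152] [ 0.62  -0.013  0.169]
side red [304 224  13  12 130] [ 0.637 -0.105  0.208] [ 0.623 -0.118  0.16 ] [ 0.669 -0.04   0.211]
side blue [275  98  56  31 508] [0.838 0.565 0.13 ] [0.686 0.506 0.125] [0.882 0.723 0.134]
side blue [ 199  187   59   55 1
[... 427 characters left out ...]
111  0.203] [ 0.65  -0.083  0.217]
top red [243 196  10  10  81] [0.62  0.132 0.151] [0.611 0.121 0.146] [0.631 0.141 0.157]
top blue [  0  83  40  31 543] [0.846 0.672 0.131] [0.811 0.614 0.125] [0.882 0.708 0.138]
top blue [ 174  229   75   66 3465] [0.483 0.228 0.006] [ 0.406  0.131 -0.003] [0.564 0.311 0.057]
top blue [356 241  19  31 390] [ 0.506 -0.139  0.092] [ 0.472 -0.161  0.084] [ 0.541 -0.117  0.102]
top blue [289 256  21  32 444] [0.469 0.014 0.134] [ 0.434 -0.009  0.126] [0.502 0.037 0.143]
top yellow [196  84  21  25 198] [0.881 0.241 0.085] [0.868 0.221 0.01 ] [0.931 0.279 0.132]
top yellow [304 156  22  47 488] [ 0.666 -0.012  0.191] [ 0.618 -0.036  0.177] [0.714 0.011 0.205]
```

View pics/side0.png

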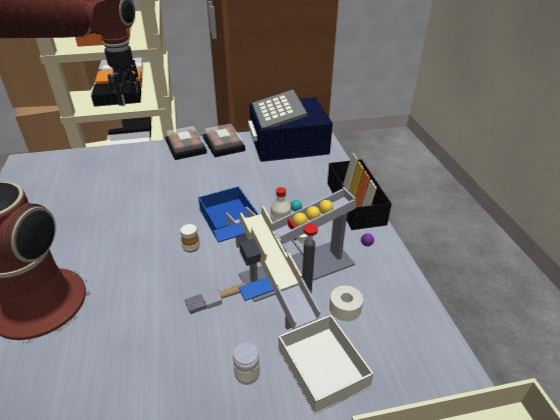

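View pics/top0.png

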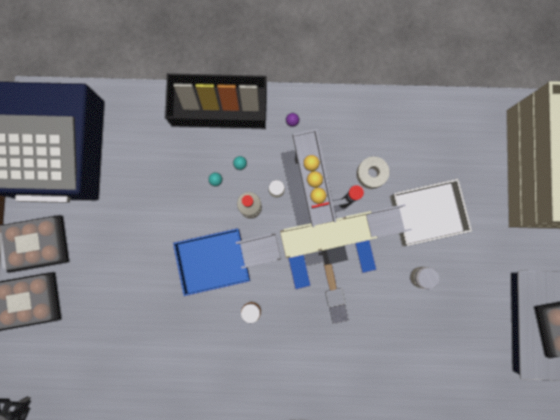

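Side view: the red key is at about (311,230) and the gate runs from (250,215) to (300,285). Top view: the left pad at (299,272) is raised (z≈0.134) and the right pad at (365,256) is lowered, so the gate feeds right, towards the white tray. I'll press the left pad at about (0.469, 0.014), then the key at (0.636, -0.097).

Call:
{"name": "drive_tool", "arguments": {
  "motion": [
    [[-0.98,0,-0.96],[0,0,0],1],
    [[-0.98,0,-0.96],[0,0,0],1],
    [[-0.98,0,-0.96],[0,0,0],1],
    [[-0.98,0,-0.96],[0,0,0],1],
    [[-0.98,0,-0.96],[0,0,0],1],
    [[-0.98,0,-0.96],[0,0,0],1],
    [[-0.98,0,-0.96],[0,0,0],1],
    [[-0.98,0,-0.96],[0,0,0],1],
    [[-0.98,0,-0.96],[0,0,0],1],
    [[-0.98,0,-0.96],[0,0,0],1],
    [[-0.98,0,-0.96],[0,0,0],1],
    [[-0.98,0,-0.96],[0,0,0],1]
  ]
}}

```text
time: 1.3
tool_pos: [0.3882, 0.2031, 0.2309]
tool_rot: [0.583, -0.583, -0.399, 0.4]
contact_force: [1.1, -0.6, -0.2]
gripper_width: 0.005
```

Call:
{"name": "drive_tool", "arguments": {
  "motion": [
    [[-0.98,0,-0.96],[0,0,0],1],
    [[-0.98,0,-0.96],[0,0,0],1],
    [[-0.98,0,-0.96],[0,0,0],1],
    [[-0.98,0,-0.96],[0,0,0],1],
    [[-0.98,0,-0.96],[0,0,0],1],
    [[-0.98,0,-0.96],[0,0,0],1],
    [[0,0.8,0],[0,0,0],1],
    [[0,0.8,0],[0,0,0],1],
    [[0,0,0],[0,0,0],1],
    [[0,0,0],[0,0,0],1]
  ]
}}

```text
time: 2.3
tool_pos: [0.4689, 0.0155, 0.191]
tool_rot: [0.584, -0.583, -0.399, 0.4]
contact_force: [-0.1, -0.1, -0.1]
gripper_width: 0.001
```

```bash
python3 - <<'E'
from h import *
s=manip.state(); print(s["time"],s["tool_pos"],s["tool_rot"],s["gripper_width"])
a=[manip.grab_frame(n)["img"] for n in("side","top")]
cv2.imwrite("pics/b.png",np.hstack([cv2.resize(a[0][120:330,140:400],None,fx=1.5,fy=1.5),cv2.resize(a[1][120:330,160:420],None,fx=1.5,fy=1.5)]))
E
```

```text
2.3 [0.46888414 0.01550255 0.1909759 ] [ 0.58368864 -0.58307978 -0.39922793  0.39992824] 0.0005743603134565455
```

View pics/b.png

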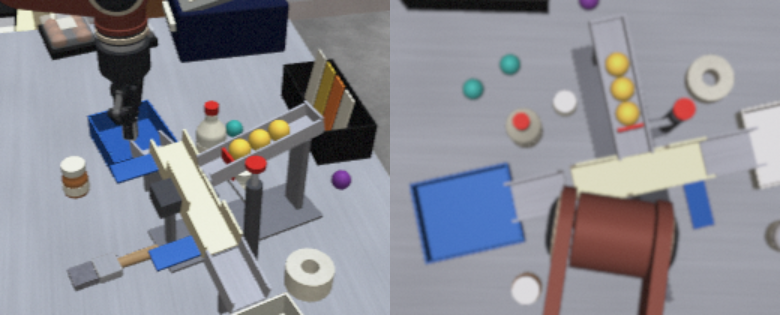

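The closed fingers stand right above the raised left pad: fingers at (130,135), pad at (135,168) in the left crop. I'll press down to about z=0.10, then lift.

Call:
{"name": "drive_tool", "arguments": {
  "motion": [
    [[0,0.8,0],[0,0,0],1],
    [[0,0.7,0],[0,0,0],1],
    [[0,0.4,0],[0,0,0],1],
    [[0,0.4,0],[0,0,0],1],
    [[0,0.4,0],[0,0,0],1],
    [[0,0.4,0],[0,0,0],1],
    [[0,0.4,0],[0,0,0],1],
    [[0,0.2,0],[0,0,0],1],
    [[0,0,0],[0,0,0],1],
    [[0,0,0],[0,0,0],1]
  ]
}}

```text
time: 3.4
tool_pos: [0.4694, 0.0154, 0.0989]
tool_rot: [-0.583, 0.583, 0.4, -0.4]
contact_force: [0.4, -0.5, 1.1]
gripper_width: 0.001
```

```bash
python3 - <<'E'
from h import *
s=manip.state(); print(s["time"],s["tool_pos"],s["contact_force"])
a=[manip.grab_frame(n)["img"] for n in("side","top")]
cv2.imwrite("pics/c.png",np.hstack([cv2.resize(a[0][120:330,140:400],None,fx=1.5,fy=1.5),cv2.resize(a[1][120:330,160:420],None,fx=1.5,fy=1.5)]))
E
```

```text
3.4 [0.4694361  0.01538535 0.09891202] [ 0.41782358 -0.46611217  1.0988774 ]
```

View pics/c.png

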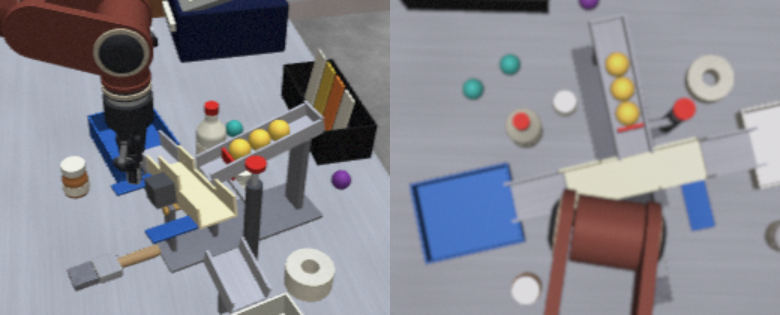

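The gate has rocked over: in the left crop its right end is up, and the capsules are still waiting at (240-280,130-148). Now I'll lift and move above the key.

Call:
{"name": "drive_tool", "arguments": {
  "motion": [
    [[0,-0.6,0],[0,0,0],1],
    [[0,-1,0],[0,0,0],1],
    [[0,-1,0],[0,0,0],1],
    [[0,-1,0],[0,0,0],1],
    [[0,-1,0],[0,0,0],1],
    [[0,-1,0],[0,0,0],1],
    [[0,-1,0],[0,0,0],1],
    [[0,-0.4,0],[0,0,0],1]
  ]
}}

```text
time: 4.3
tool_pos: [0.4705, 0.0152, 0.2775]
tool_rot: [-0.582, 0.585, 0.401, -0.398]
contact_force: [-0.3, 0.6, -0.0]
gripper_width: -0.003
```

Call:
{"name": "drive_tool", "arguments": {
  "motion": [
    [[-0.2,0,-0.87],[0,0,0],1],
    [[-0.2,0,-0.87],[0,0,0],1],
    [[-0.2,0,-0.87],[0,0,0],1],
    [[-0.2,0,-0.87],[0,0,0],1],
    [[-0.2,0,-0.87],[0,0,0],1],
    [[-0.2,0,-0.87],[0,0,0],1],
    [[-0.2,0,-0.87],[0,0,0],1],
    [[-0.2,0,-0.87],[0,0,0],1],
    [[-0.2,0,-0.87],[0,0,0],1],
    [[0,0.8,0],[0,0,0],1],
    [[0,0,0],[0,0,0],1],
    [[0,0,0],[0,0,0],1]
  ]
}}

```text
time: 5.5
tool_pos: [0.6349, -0.097, 0.2526]
tool_rot: [0.584, -0.583, -0.399, 0.4]
contact_force: [0.2, -0.1, 0.2]
gripper_width: 0.002
```

```bash
python3 - <<'E'
from h import *
s=manip.state(); print(s["time"],s["tool_pos"],s["contact_force"])
F=[manip.grab_frame(n) for n in("side","top")]; a=[f["img"] for f in F]
P=cloud(F[0]); h=cv2.cvtColor(a[0],cv2.COLOR_BGR2HSV).astype(int)
for c,m in dict(blue=(h[...,0]>100)&(h[...,0]<125)&(h[...,1]>120)&(h[...,2]>60),red=((h[...,0]<8)|(h[...,0]>172))&(h[...,1]>150)&(h[...,2]>80)).items():
    k,l,st,ce=cv2.connectedComponentsWithStats(m.astype(np.uint8))
    for i in range(1,k):
        if st[i,4]>25: print(c,st[i],np.round(np.nanmedian(P[l==i],0),3))
cv2.imwrite("pics/d.png",np.hstack([cv2.resize(a[0][120:330,140:400],None,fx=1.5,fy=1.5),cv2.resize(a[1][120:330,160:420],None,fx=1.5,fy=1.5)]))
E
```

```text
5.5 [ 0.6348881  -0.09704934  0.25262327] [ 0.15013165 -0.1215029   0.15212434]
blue [257 119  38  11 106] [0.714 0.519 0.13 ]
blue [ 199  187   61   63 1879] [0.469 0.246 0.02 ]
blue [237 264  35  18 327] [ 0.506 -0.138  0.134]
red [277 187   8  10  69] [0.621 0.122 0.149]
red [288 219   8  10  46] [ 0.612 -0.029  0.166]
red [304 224  13  12 130] [ 0.637 -0.105  0.208]
```

View pics/d.png

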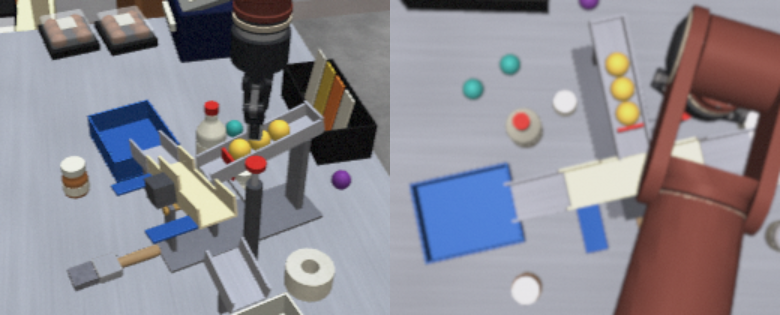

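The gate rests tipped over: the right pad is now at z=0.134. The fingers at (255,135) stand over the key at (256,163). I'll press down to z≈0.184 and hold.

Call:
{"name": "drive_tool", "arguments": {
  "motion": [
    [[0,0.8,0],[0,0,0],1],
    [[0,0.6,0],[0,0,0],1],
    [[0,0.3,0],[0,0,0],1],
    [[0,0.3,0],[0,0,0],1],
    [[0,0.3,0],[0,0,0],1],
    [[0,0.3,0],[0,0,0],1],
    [[0,0.16,0],[0,0,0],1],
    [[0,0,0],[0,0,0],1],
    [[0,0,0],[0,0,0],1]
  ]
}}

```text
time: 6.5
tool_pos: [0.6357, -0.0973, 0.1856]
tool_rot: [-0.583, 0.583, 0.4, -0.399]
contact_force: [-2.9, 1.1, 5.5]
gripper_width: 0.003
```

Call:
{"name": "drive_tool", "arguments": {
  "motion": [
    [[0,0,0],[0,0,0],1],
    [[0,0,0],[0,0,0],1],
    [[0,0,0],[0,0,0],1],
    [[0,0,0],[0,0,0],1],
    [[0,0,0],[0,0,0],1],
    [[0,0,0],[0,0,0],1],
    [[0,0,0],[0,0,0],1],
    [[0,0,0],[0,0,0],1],
    [[0,0,0],[0,0,0],1],
    [[0,0,0],[0,0,0],1],
    [[0,0,0],[0,0,0],1],
    [[0,0,0],[0,0,0],1]
  ]
}}

```text
time: 7.7
tool_pos: [0.6357, -0.0973, 0.1849]
tool_rot: [-0.583, 0.583, 0.4, -0.399]
contact_force: [0.1, 1.2, 3.6]
gripper_width: -0.002
```

Call:
{"name": "drive_tool", "arguments": {
  "motion": [
    [[0,0,0],[0,0,0],1],
    [[0,0,0],[0,0,0],1],
    [[0,0,0],[0,0,0],1],
    [[0,0,0],[0,0,0],1],
    [[0,0,0],[0,0,0],1],
    [[0,0,0],[0,0,0],1],
    [[0,0,0],[0,0,0],1],
    [[0,0,0],[0,0,0],1],
    [[0,0,0],[0,0,0],1],
    [[0,0,0],[0,0,0],1],
    [[0,0,0],[0,0,0],1],
    [[0,0,0],[0,0,0],1]
  ]
}}

```text
time: 8.9
tool_pos: [0.6356, -0.0973, 0.1848]
tool_rot: [-0.583, 0.583, 0.4, -0.399]
contact_force: [1.0, 1.7, 4.9]
gripper_width: -0.001
```

```bash
python3 - <<'E'
from h import *
s=manip.state(); print(s["time"],s["tool_pos"],s["contact_force"])
a=[manip.grab_frame(n)["img"] for n in("side","top")]
cv2.imwrite("pics/e.png",np.hstack([cv2.resize(a[0][120:330,140:400],None,fx=1.5,fy=1.5),cv2.resize(a[1][120:330,160:420],None,fx=1.5,fy=1.5)]))
E
```

```text
8.9 [ 0.6356415  -0.09729805  0.18483867] [0.96890833 1.68721623 4.89806412]
```

View pics/e.png

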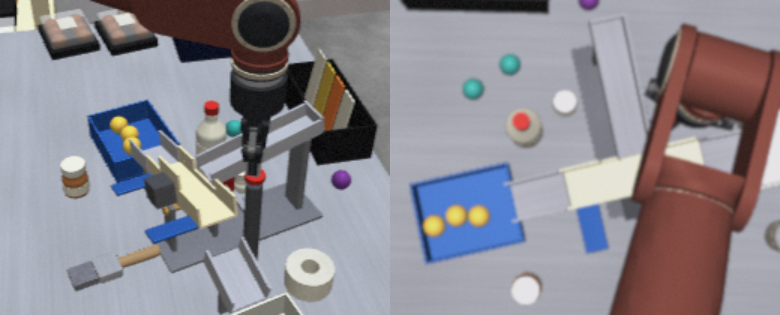

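All three capsules lie in the blue tray, at (433,226), (456,216) and (478,216) in the right crop, with the key still held down. Now I'll release the key, back away and let things settle.

Call:
{"name": "drive_tool", "arguments": {
  "motion": [
    [[0,-0.3,0],[0,0,0],1],
    [[0,-0.5,0],[0,0,0],1],
    [[0,-0.8,0],[0,0,0],1],
    [[0,-1,0],[0,0,0],1],
    [[0,-1,0],[0,0,0],1],
    [[0,-1,0],[0,0,0],1],
    [[0,0,0],[0,0,0],1],
    [[0,0,0],[0,0,0],1],
    [[0,0,0],[0,0,0],1],
    [[0,0,0],[0,0,0],1],
    [[0,0,0],[0,0,0],1],
    [[0,0,0],[0,0,0],1]
  ]
}}

```text
time: 10.2
tool_pos: [0.6353, -0.0972, 0.2989]
tool_rot: [0.584, -0.583, -0.399, 0.4]
contact_force: [-0.2, -0.7, -0.3]
gripper_width: 0.0
```

Call:
{"name": "drive_tool", "arguments": {
  "motion": [
    [[0,0,0],[0,0,0],1],
    [[0,0,0],[0,0,0],1],
    [[0,0,0],[0,0,0],1],
    [[0,0,0],[0,0,0],1],
    [[0,0,0],[0,0,0],1],
    [[0,0,0],[0,0,0],1],
    [[0,0,0],[0,0,0],1],
    [[0,0,0],[0,0,0],1],
    [[0,0,0],[0,0,0],1],
    [[0,0,0],[0,0,0],1],
    [[0,0,0],[0,0,0],1],
    [[0,0,0],[0,0,0],1]
  ]
}}

```text
time: 11.4
tool_pos: [0.6355, -0.0973, 0.2998]
tool_rot: [0.583, -0.583, -0.4, 0.4]
contact_force: [0.2, 0.1, 0.7]
gripper_width: -0.001
```

```bash
python3 - <<'E'
from h import *
s=manip.state(); print(s["time"],s["tool_pos"],s["contact_force"])
for r in range(2):
  F=[manip.grab_frame(n) for n in("side","top")]; a=[f["img"] for f in F]
  for n,f in zip("st",F):
    P=cloud(f); h=cv2.cvtColor(f["img"],cv2.COLOR_BGR2HSV).astype(int)
    H,S,V=h[...,0],h[...,1],h[...,2]
    for c,m in dict(blue=(H>100)&(H<125)&(S>120)&(V>60),red=((H<8)|(H>172))&(S>150)&(V>80),yel=(H>20)&(H<35)&(S>130)&(V>100)).items():
      k,l,st,ce=cv2.connectedComponentsWithStats(m.astype(np.uint8))
      for i in range(1,k):
        if st[i,4]>25: print(r,n,c,np.round(ce[i],1),np.round(np.nanmedian(P[l==i],0),3))
cv2.imwrite("pics/f.png",np.hstack([cv2.resize(a[0][120:330,140:400],None,fx=1.5,fy=1.5),cv2.resize(a[1][120:330,160:420],None,fx=1.5,fy=1.5)]))
E
```

```text
11.4 [ 0.63554753 -0.09731379  0.29978021] [0.24367993 0.10402259 0.72136022]
0 s blue [285.9 124.8] [0.728 0.521 0.13 ]
0 s blue [224.6 214.6] [0.466 0.236 0.026]
0 s blue [253.8 272.5] [ 0.506 -0.137  0.134]
0 s red [280.5 191.9] [0.621 0.122 0.149]
0 s red [290.5 223.8] [ 0.612 -0.027  0.165]
0 s red [310.1 229.2] [ 0.637 -0.105  0.208]
0 s yel [356.2 178.4] [0.878 0.232 0.08 ]
0 s yel [222.9 207.4] [0.472 0.234 0.034]
0 t blue [14.6 97.5] [0.848 0.675 0.131]
0 t blue [211.7 261. ] [0.494 0.223 0.006]
0 t blue [294.6 272.1] [0.466 0.022 0.092]
0 t red [247.2 200.6] [0.62  0.132 0.151]
0 t yel [207.   95.8] [0.878 0.241 0.076]
0 t yel [211.2 263.4] [0.481 0.224 0.038]
0 t yel [188.6 270.2] [0.463 0.275 0.037]
1 s blue [286.5 124.8] [0.73  0.521 0.13 ]
1 s blue [224.6 214.6] [0.466 0.236 0.026]
1 s blue [253.8 272.5] [ 0.505 -0.137  0.134]
1 s red [280.5 191.9] [0.621 0.123 0.149]
1 s red [290.5 223.8] [ 0.612 -0.028  0.165]
1 s red [310.1 229.1] [ 0.637 -0.105  0.208]
1 s yel [356.3 178.4] [0.879 0.232 0.081]
1 s yel [222.9 207.4] [0.472 0.233 0.034]
1 t blue [13.8 98.4] [0.844 0.678 0.131]
1 t blue [32.  94.7] [0.853 0.636 0.131]
1 t blue [211.7 261. ] [0.494 0.222 0.006]
1 t blue [294.6 272.1] [0.466 0.022 0.092]
1 t red [247.2 200.6] [0.62  0.132 0.151]
1 t yel [207.1  95.9] [0.878 0.24  0.077]
1 t yel [211.3 263.4] [0.481 0.222 0.038]
1 t yel [188.5 270.2] [0.463 0.275 0.038]
```

View pics/f.png

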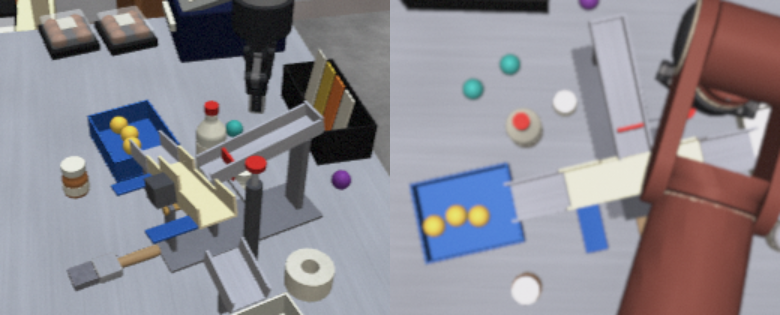

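The key is back up at z=0.208, the gate is tipped the other way, the capsules lie still in the blue tray, and the bystanders in view haven't moved.

```bash
python3 -c "
from plant import manip
print(manip.job_done())"
```

```text
the job is handed in; nothing more can be done
None
```

The job is done and handed in. I tipped the gate by pushing its raised left pad, then held the red key down until all three capsules had rolled out, and let it come back up. No verdict was reported.

- **Gate:** it rests on its other side, with the left pad down to 0.092 m and the right pad up to 0.134 m. The capsules were still waiting on the ramp when it tipped.
- **Key:** I pressed it about 23 mm and held it for more than 2 s at about 5 N. It is back up at 0.208 m.
- **Capsules:** all three lie in the blue tray. Across my last two sets of pictures they moved by no more than the camera noise.
- **Arm and time:** the gripper hangs clear, about 9 cm above the key, after about 11.6 s of the 38 s allowed.
- **Bystanders:** those in view stand where they were, judged by eye. The can was outside my last crops and I did not check it again, but the arm never went near it.
- **Disagreement:** the key position worked out from the pads was about 12 mm off the one seen directly. I used the direct one, and the press confirmed it.

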